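# Whelk to the drying dish, air stopcock to the green mark

### The job

The mounted whelk has tipped over into the corner of the blue sorting tray: free it and stand it upright on its wooden foot in the grey dish in front of the air nozzle, without dropping it. Then open the drying-air stopcock on the sloping console so that its red pointer stands at the green mark (50 degrees open), and let go. Leave the dish, the cockle, the magnifier and the jar where they are.

Things in the scene. Friction and masses are not known exactly. Their poses are not given: they have to be found in the camera images.
- whelk: Cream spiral whelk on a round oak foot, 106 mm tall, 90 g, loose. Origin: centre of the foot's underside; z: shell axis, foot to spire. Foot 44 mm diameter, 12 thick. Shell round about z: 42 mm diameter from 21 to 59 mm up, 31 to 75, 21 to 89, then 10. At the start it leans about 40 degrees into a tray corner, foot edge on the tray floor, shell on the two rims; it comes out upwards.
- tray: Blue open sorting tray, fixed, 200 x 160 mm outside (its x, y) and 35 mm high, walls and floor 6 mm thick. Origin: centre of its underside. The whelk leans into the corner at its -x, -y.
- dish: Low round grey ceramic dish, loose, 0.35 kg, 112 mm across the rim, 14 mm high, flat inner floor 6 mm above its underside and about 86 mm across. Origin: centre of its underside.
- station: Drying-air station, fixed: grey console 130 mm wide, its panel sloping 30 degrees, facing station -x, top edge about 125 mm high. Origin: centre of the console's underside. The dish stands about 160 mm off in station -y. The brass nozzle (tip 80 mm high) points at it from station +x, 90 mm from the dish's centre; its copper pipe, below 95 mm, goes back to the console.
- valve (a joint): Stopcock angle in rad: 0 shut (pointer straight up the slope), grows counter-clockwise as seen when facing the panel, stop at 1.571 (90 degrees). The green mark is at 0.873 (50 degrees). Starts nearly shut, between 0 and 0.3. Turns with about 0.06 N m of friction and stays where it is left.
- valve_grip (a point): On the stopcock's turning axis, in its bar handle, 40 mm off the panel, 10 mm under the bar's top. z: turning axis, out of the panel, 30 degrees from vertical, leaning to station -x; x: along the bar to its red end, turns with it; a red needle lies under it on the dial. Bar blue, 64 mm long, 14 wide, spans 22 to 50 mm out from the panel, on a brass stem of 18 mm diameter.
- cockle: Ribbed cockle shell, a low dome 46 mm across and 21 mm high, lying in the tray. Origin: centre of its underside.
- magnifier: Brass magnifier on a round foot 90 mm across, about 205 mm high, the lens leaning 80 mm out to its -x. Origin: centre of its underside.
- jar: Amber specimen jar 56 mm across, 85 mm high. Origin: centre of its underside.
Not all that is in view belongs to the job. Leave any black look-alike of the whelk alone.

How it is judged:
On the way, in this order (a step that is already met when the one before it is completed fails the run):
1. The whelk stands upright in the dish, released, while the stopcock is still nearly shut (under 0.5 rad) (horizontal distance between whelk and dish below 0.022 m and z of whelk in the frame of dish between 0.002 and 0.01 m and angle between whelk's own z axis and vertical below 0.12 rad and contact force between the fingers and whelk below 0.1 N and linear speed of whelk below 0.03 m/s and value of joint valve below 0.5 rad), for 0.2 s.
2. The stopcock is at the green mark, 50 degrees within 6 (value of joint valve between 0.768 and 0.977 rad), for 0.2 s.
At the end, for the whole second after the job is handed in: The whelk stands at rest in the dish on its foot, upright within 7 degrees, its foot within 22 mm of the dish's centre, and the stopcock is at rest at 50 degrees open, within 6 degrees (0.768 to 0.977 rad) (all of step 2 and horizontal distance between whelk and dish below 0.022 m and z of whelk in the frame of dish between 0.002 and 0.01 m and angle between whelk's own z axis and vertical below 0.12 rad and contact force between the fingers and whelk below 0.1 N and linear speed of whelk below 0.03 m/s and velocity of joint valve between -0.05 and 0.05 rad/s); the robot touches nothing.
It fails at once if The cockle shell is shoved about. (over 20 mm) (distance of cockle from where it was at the start of the episode above 0.02 m).
It fails at once if The magnifier is shoved about. (over 20 mm) (distance of magnifier from where it was at the start of the episode above 0.02 m).
It fails at once if The jar is shoved about. (over 20 mm) (distance of jar from where it was at the start of the episode above 0.02 m).
It fails at once if The dish is shoved off its place. (over 25 mm) (distance of dish from where it was at the start of the episode above 0.025 m).
It fails at once if The whelk is dropped or flung: faster than 0.6 m/s without being held (linear speed of whelk above 0.6 m/s and contact force between the fingers and whelk below 0.1 N).
It also fails if it takes over 54 s, if anything falls off the work surface, if the arm or the gripper's body presses on something with over 40 N, if the wrist force passes 120 N, or if a joint passes its speed limit or range.

### The arm

A 7-joint arm with a two-finger parallel gripper is mounted at the origin on the work surface. World frame = base frame: x ahead of the robot, y to its left, z up, the work surface at z = 0. Lengths are in m, angles in rad, forces in N, time in s.
With the tool pointing down it reaches from about 0.35 to 0.9 m from the base axis. Payload 19.9 kg.
Tool frame: the origin (TCP) lies midway between the tips of the shut fingers; the grasp point (between the pads) lies 19 mm behind it; z points along the fingers, y is the line along which they close (so a half turn about z gives the same grasp; the last joint's range is limited). The gripper opens to 94 mm and grips with 3 to 60 N. Pads are 16 mm wide; open, the fingers measure 119 mm over their backs; the gripper's body (75 mm by 177 mm) begins 78 mm behind the grasp point.
Start: joints at [-1.24, 0.417, -0.01, 1.614, 0.005, 1.111, -0.053], TCP at [0.227, 0.582, 0.17] pointing down, gripper open.
Joint ranges: [-2.81, 2.81], [-0.39, 2.02], [-1.27, 1.25], [0.06, 2.57], [-1.19, 4.33], [0.19, 2], [-2.82, 2.82]. Speed limits (rad/s): [1.89, 1.89, 2.39, 2.39, 3.01, 3.01, 3.01].

### API

Orientations are given as a unit quaternion [w, x, y, z].
In Python, from workcell import robot gives the robot as it stands.
- The arm moves only by the tool arm_command, never from a script. Its argument "targets" is a list of rows, each an object of numbers: "dx", "dy", "dz": the shift along the tool's x, y, z in m; "rx", "ry", "rz": the turn, a rotation vector about the tool's x, y, z in degrees; "claw": the closure, from -1 (fully open) to 1 (shut), so that 0 is half open. In form: [{"dx": .., "dy": .., "dz": .., "rx": .., "ry": .., "rz": .., "claw": ..}, ...]. A call has 1 to 20 rows; each row shifts and turns the commanded pose from where the row before left it, along the tool's axes as they then stand; what a row does not reach is not made up. A row lasts 1/10 s, in which the tool goes at most 50 mm and 8.59 degrees, less where a joint would pass 70% of its speed; a pose out of reach is approached as far as the arm can. A call with a gripper value outside its range is refused whole. The fingers move at their own pace and stop on an object; the grip force is fixed at half the most. Time passes only in rows, so rows that do not move let the fingers close. It gives the time, the measured TCP pose, the force, the opening and the grip force at its end, in the units of the state.
- robot.read_state(): the state, without advancing time (a new reading comes with each control period).
- robot.grab_frame(name): name is "side" or "top"; returns a dict with "image" (400x640x3 uint8, red, green, blue), "fx", "fy", "cx", "cy" (pixels), "eye" and "rotation" of the camera in the world. Camera axes: x right, y up, looking along -z (the intrinsics and any distortion apply to the point x, -y, -z); pixel columns grow to the right and rows downward; lengths in m; the calibration is good to about 2 mm. A picture is of the moment at which its call begins. There is no depth.
- robot.hand_in(): hands the job in; it is judged then, once.
Trained networks look in a picture, given as the dict that the camera call returned (one of the last four; its "shot" number tells which), for a name from the list of things; names that differ only in an ending like _2 or _b are one class to them, and where a whole thing is asked for, a point or a joint stands for the part that bears it (a point fixed in the world has none). Each returns a list of dicts, best first, with "p" (0 to 1); they miss things now and then, are a little off and sometimes report something else, mostly with a low value. They report only what shows in the picture. A call takes as long as a camera call. They do not tell look-alikes from the thing itself.
- robot.silhouettes(query, picture): "region" (400x640 bool, what is visible of it) and "point" ([column, row] in pixels, amid what is visible of it).
The state is a dict: "time": time; "joints": joint angles; "joint_vel": joint speeds; "joint_torque": joint torques, N m; "ee_pos": TCP position; "tool_rot": TCP orientation; "wrist_force": force on the tool from outside, world axes, zero at the start; "wrist_torque": the same for the moment, N m; "finger_gap": finger opening in m; "finger_force": force on a finger pad.
Only numpy, scipy, OpenCV 4.12 (cv2) and the standard library are available. Lean on these libraries where they do the work, as an engineer would, in place of code of your own. Each camera call takes 0.05 s, during which the arm holds its last target. There are 200 camera calls.

## Working session

There is one attempt and no reset: what is moved stays moved. The work goes in short steps, Python scripts to look and compute and a tool call to move; the robot and the scene stay as the last step left them, time stands still between calls to the robot, and variables do not carry over. Pictures are saved under pics/ and viewed, at most 10 in all, crops included, and the job is handed in when it is done.

Besides the shell and the picture viewer there is one more tool, called after ">>>" as name(argument=value, ...), one argument or row to a line, values as JSON. arm_command: Moves the arm, as the interface text tells. Its arguments: {"type":"object","properties":{"targets":{"type":"array"}},"required":["targets"]}

```bash
mkdir -p pics; cat > h.py <<'E'
import numpy as np,cv2,pickle
from workcell import robot
def ray(f,px):
    d=np.array([(px[0]-f['cx'])/f['fx'],-(px[1]-f['cy'])/f['fy'],-1.]);R=np.array(f['rotation']).reshape(3,3)
    return np.array(f['eye']),R@d/np.linalg.norm(d)
def onz(f,px,z):
    e,d=ray(f,px);return e+d*(z-e[2])/d[2]
def proj(f,p):
    R=np.array(f['rotation']).reshape(3,3);c=R.T@(np.array(p)-f['eye'])
    return np.array([f['cx']+f['fx']*c[0]/-c[2],f['cy']+f['fy']*c[1]/c[2]])
def tri(fs,pxs):
    A=np.zeros((3,3));b=np.zeros(3)
    for f,p in zip(fs,pxs):
        e,d=ray(f,p);M=np.eye(3)-np.outer(d,d);A+=M;b+=M@e
    return np.linalg.solve(A,b)
def save(f,n): cv2.imwrite('pics/'+n,np.array(f['image'])[:,:,::-1])
E
python3 - <<'E'
from h import *
s=robot.read_state();print(s)
fs={}
for n in('top','side'):
    f=robot.grab_frame(n);fs[n]=f;save(f,n+'0.png')
    print(n,{k:f[k] for k in f if k!='image'})
    for q in('whelk','tray','dish','station','valve_grip','cockle','magnifier','jar'):
        for r in robot.silhouettes(q,f)[:3]:
            m=r['region'];ys,xs=np.where(m);print(q,round(r['p'],2),np.round(r['point']),m.sum(),xs.min(),xs.max(),ys.min(),ys.max())
pickle.dump(fs,open('f0.pkl','wb'))
E
```

```text
{'time': 0.0, 'joints': array([-1.24047925,  0.41795474, -0.01029619,  1.61418356,  0.00468651,
        1.11069258, -0.05304071]), 'joint_vel': array([ 0.00128558, -0.00136503, -0.00090235,  0.00046007,  0.0009002 ,
       -0.00094963,  0.0005756 ]), 'joint_torque': array([ 1.04772840e-03, -8.51274633e+01,  6.39214553e-01, -4.25975883e+01,
       -4.88573278e-02,  1.88527739e-02,  1.43461293e-04]), 'ee_pos': array([0.22692905, 0.58189199, 0.1697334 ]), 'tool_rot': array([-7.17536753e-05,  1.84861402e-01,  9.82764414e-01, -6.02919557e-04]), 'wrist_force': array([-0.04812643,  0.92235873,  0.28982554]), 'wrist_torque': array([-0.03113435,  0.0106369 ,  0.04744019]), 'finger_force': 0.0, 'finger_gap': 0.09423951680443186}
top {'fx': 476.36410681317165, 'fy': 476.36410681317165, 'cx': 324.3411683902487, 'cy': 208.3591152643749, 'eye': array([0.45723678, 0.05714421, 1.33494738]), 'rotation': array([ 0.70963209,  0.02469629, -0.04242509, -0.70286023]), 'shot': 1}
whelk 0.88 [289. 284.] 481 269 306 275 293
whelk 0.7 [248. 219.] 401 234 263 212 229
whelk 0.32 [422. 152.] 497 410 435 136 161

[... 295 characters left out ...]
91 283 321 117 152
jar 0.65 [423. 150.] 443 411 435 138 160
side {'fx': 380.8095806204702, 'fy': 380.8095806204702, 'cx': 311.65427612728536, 'cy': 197.67236708617145, 'eye': array([0.29880485, 0.54632527, 0.67660921]), 'rotation': array([-0.24703936, -0.10113578,  0.37729791,  0.88678599]), 'shot': 2}
whelk 0.89 [386. 292.] 973 376 403 272 322
whelk 0.77 [283. 288.] 1056 267 295 258 313
dish 0.65 [392. 208.] 1171 367 412 191 223
station 0.67 [377. 160.] 3426 341 443 118 193
valve_grip 0.85 [366. 133.] 308 352 376 123 145
cockle 0.6 [230. 370.] 582 218 245 358 385
magnifier 0.58 [235. 172.] 1994 212 257 143 228
jar 0.77 [316. 137.] 587 307 326 119 152
jar 0.42 [367. 134.] 329 352 376 122 145
```

View pics/top0.png

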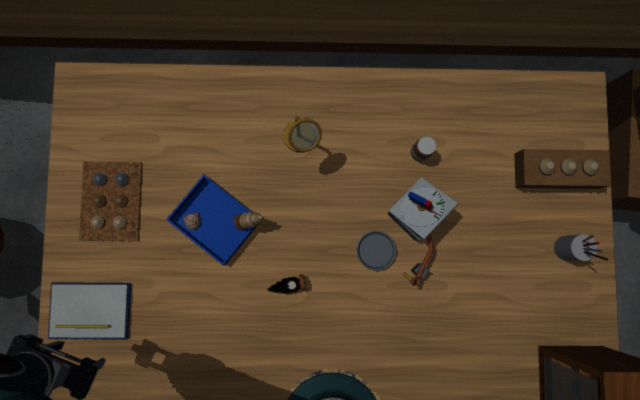

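View pics/side0.png

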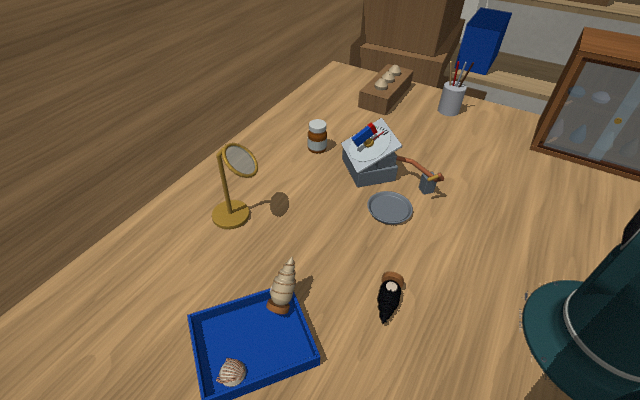

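Top view: the cream whelk leans out of the tray's right corner at about (250,219), and the cockle is at (193,220). The dish is at (375,251), the stopcock at (422,200) and the nozzle at about (412,278). The black look-alike at (289,284) stays alone. The side view agrees, with the whelk at (283,288) and the dish at (391,208).

```bash
python3 - <<'E'
s=open('h.py').read()
s=s.replace("R=np.array(f['rotation']).reshape(3,3)","R=Rq(f['rotation'])")
s=s.replace("def ray","""from scipy.spatial.transform import Rotation as Ro
from scipy.optimize import minimize
def Rq(q): return Ro.from_quat(np.roll(q,-1)).as_matrix()
def ray""",1)
s+='''
PR=[(0,22),(12,22),(21,21),(59,21),(59,15.5),(75,15.5),(75,10.5),(89,10.5),(89,5),(106,5)]
def frame(a):
    a=a/np.linalg.norm(a);u=np.cross(a,[.3,.9,.1]);u/=np.linalg.norm(u);return a,u,np.cross(a,u)
def wmask(f,o,a):
    a,u,v=frame(a);t=np.linspace(0,2*np.pi,24,endpoint=False);m=np.zeros((400,640),np.uint8)
    rings=[np.array([proj(f,o+a*h/1e3+(u*np.cos(x)+v*np.sin(x))*r/1e3) for x in t]) for h,r in PR]
    for A,B in zip(rings,rings[1:]):
        cv2.fillConvexPoly(m,np.round(cv2.convexHull(np.vstack([A,B]).astype(np.float32))*16).astype(np.int32),1,shift=4)
    return m>0
def wfit(fs,ms,o,tilt,az):
    def ax(p): return np.array([np.sin(p[3])*np.cos(p[4]),np.sin(p[3])*np.sin(p[4]),np.cos(p[3])])
    def cost(p):
        return sum(1-(w&m).sum()/(w|m).sum() for w,m in ((wmask(f,p[:3],ax(p)),m) for f,m in zip(fs,ms)))
    x0=np.r_[o,tilt,az];S=np.vstack([x0]+[x0+d for d in np.diag([.01,.01,.01,.15,.2])])
    r=minimize(cost,x0,method='Nelder-Mead',options=dict(initial_simplex=S,maxiter=250,xatol=1e-4,fatol=1e-4))
    return r.x,ax(r.x),r.fun
'''
open('h.py','w').write(s)
E
python3 - <<'E'
from h import *
fs=pickle.load(open('f0.pkl','rb'));T,S=fs['top'],fs['side']
fr={n:robot.grab_frame(n) for n in('top','side')}
T,S=fr['top'],fr['side']
def sil(q,f,near):
    return min(robot.silhouettes(q,f),key=lambda r:np.hypot(*(np.array(r['point'])-near)))['region']
for px in((206,177),(168,217),(222,264),(262,222)): print('tray?',onz(T,px,.035))
rt=max(robot.silhouettes('tray',T),key=lambda r:r['region'].sum())['region']
c=np.argwhere(rt)[:,::-1].astype(np.float32);b=cv2.boxPoints(cv2.minAreaRect(c));print('traybox',b.tolist(),[onz(T,p,.03).round(3).tolist() for p in b])
for n,f,p in(('t',T,(373,254)),('s',S,(392,208))):
    m=sil('dish',f,p).astype(np.uint8);k=max(cv2.findContours(m,0,1)[0],key=len);e=cv2.fitEllipse(cv2.convexHull(k));print('dish',n,e[0],onz(f,e[0],.013))
print('valve tri',tri([T,S],[(421,200),(365,133)]))
for q,a,b in(('jar',(423,150),(316,137)),('cockle',(193,220),(230,370))): print(q,tri([T,S],[a,b]))
print('nozzle tip',tri([T,S],[(405,275),(441,178)]))
ms=[sil('whelk',T,(248,219)),sil('whelk',S,(283,288))]
o=onz(T,(240,221),.02)
for az in(-1.3,-1.9):
    x,a,c=wfit([T,S],ms,o,.7,az);print('whelk',x,'axis',a,'cost',c)
i=T['image'][160:300,340:480];cv2.imwrite('pics/c1.png',np.hstack([cv2.resize(i,(400,400),interpolation=2),cv2.resize(S['image'][110:210,340:440],(400,400),interpolation=2)])[:,:,::-1])
E
```

```text
tray? [0.66409654 0.35031014 0.035     ]
tray? [0.55308815 0.44934808 0.035     ]
tray? [0.42750117 0.2998823  0.035     ]
tray? [0.54205468 0.19467395 0.035     ]
traybox [[165.30731201171875, 219.83413696289062], [203.751220703125, 172.03903198242188], [262.56787109375, 219.34808349609375], [224.12396240234375, 267.1431884765625]] [[0.546, 0.458, 0.03], [0.679, 0.358, 0.03], [0.55, 0.194, 0.03], [0.419, 0.295, 0.03]]
dish t (375.9814147949219, 250.25555419921875) [ 0.46818258 -0.11973173  0.013     ]
dish s (388.83245849609375, 206.8333282470703) [ 0.46995427 -0.11586592  0.013     ]
valve tri [ 0.59697722 -0.22181561  0.12205747]
jar [ 0.75038491 -0.24659269  0.03823979]
cockle [0.54875574 0.38876109 0.01062101]
nozzle tip [ 0.39298833 -0.18684788  0.09158023]
whelk [ 0.54383194  0.2585947   0.02132504  0.78124798 -1.42216072] axis [ 0.10427919 -0.69640198  0.71003531] cost 0.3040390519806011
whelk [ 0.54489152  0.25324176  0.01822637  0.60822807 -1.47776606] axis [ 0.05308217 -0.5689433   0.82066181] cost 0.21006566032627094
```

View pics/c1.png

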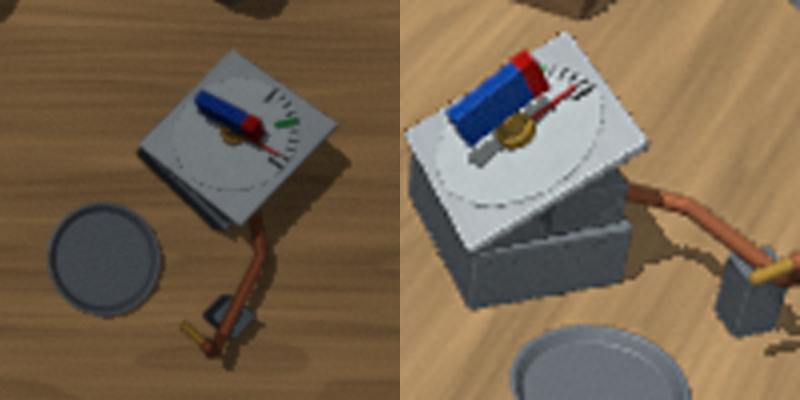

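Crop: the dial centre is near (232,135), with the red needle pointing to (278,155) and the green mark at (288,123). That puts the valve at roughly 17° open. The nozzle tip at (185,325) points up-left to the dish.

```bash
cat >> h.py <<'E'
def go(p,zt,yt,cur=None):
    s=robot.read_state();R0=Rq(s['tool_rot']) if cur is None else cur[1];p0=s['ee_pos'] if cur is None else cur[0]
    zt=np.array(zt,float);zt/=np.linalg.norm(zt);yt=np.array(yt,float);yt-=zt*(yt@zt);yt/=np.linalg.norm(yt)
    if (R0[:,1]@yt)<0: yt=-yt
    R=np.c_[np.cross(yt,zt),yt,zt];rv=np.degrees(Ro.from_matrix(R0.T@R).as_rotvec())
    print('t',s['time'],'tool-shift before turn',(R0.T@(p-p0)).round(4),'after turn',(R.T@(p-p0)).round(4),'rot',rv.round(1),'n',np.linalg.norm(rv)/8.59,'gap',s['finger_gap']);return np.array(p),R
E
python3 - <<'E'
from h import *
fs=pickle.load(open('f0.pkl','rb'));T,S=fs['top'],fs['side']
print('lens',tri([T,S],[(308,135),(241,159)]),'foot',onz(S,(230,214),.01))
o=np.array([.5440,.2545,.0193]);a=np.array([.048,-.603,.796]);a/=np.linalg.norm(a)
c=go(o+a*.15,-a,[1,.08,0])
go(o+a*.034,-a,[1,.08,0],c)
E
```

```text
lens [0.75288796 0.0716284  0.17080069] foot [0.78845132 0.10314548 0.01      ]
t 1.25 tool-shift before turn [-0.454  -0.2719  0.0316] after turn [-0.3716  0.2899 -0.2427] rot [-20.8  33.2  61.8] n 8.515440092462608 gap 0.09432026975298906
t 1.25 tool-shift before turn [-0.     0.     0.116] after turn [-0.     0.     0.116] rot [0. 0. 0.] n 0.0 gap 0.09432026975298906
```

>>> arm_command(
  targets=[
    {"dz":-0.035},
    {"dz":-0.035,"dx":-0.02,"dy":-0.01},
    {"dx":-0.035,"dy":-0.021},
    {"dx":-0.035,"dy":-0.021},
    {"dx":-0.035,"dy":-0.021},
    {"dx":-0.035,"dy":-0.021},
    {"dx":-0.035,"dy":-0.021},
    {"dx":-0.035,"dy":-0.021},
    {"dx":-0.035,"dy":-0.021},
    {"dx":-0.035,"dy":-0.021},
    {"dx":-0.035,"dy":-0.021},
    {"dx":-0.035,"dy":-0.021},
    {"dx":-0.035,"dy":-0.021},
    {"dx":-0.035,"dy":-0.021},
    {"dx":-0.014,"dy":-0.01},
    {},
  ],
)

```text
schema error: expected keys dx, dy, dz, rx, ry, rz, claw
```

>>> arm_command(
  targets=[
    {"rx":-2.08,"ry":3.32,"rz":6.18},
    {"rx":-2.08,"ry":3.32,"rz":6.18},
    {"rx":-2.08,"ry":3.32,"rz":6.18},
    {"rx":-2.08,"ry":3.32,"rz":6.18},
    {"rx":-2.08,"ry":3.32,"rz":6.18},
    {"rx":-2.08,"ry":3.32,"rz":6.18},
    {"rx":-2.08,"ry":3.32,"rz":6.18},
    {"rx":-2.08,"ry":3.32,"rz":6.18},
    {"rx":-2.08,"ry":3.32,"rz":6.18},
    {"rx":-2.08,"ry":3.32,"rz":6.18},
    {},
    {},
  ],
)

```text
schema error: expected keys dx, dy, dz, rx, ry, rz, claw
```

```bash
python3 - <<'E'
from h import *
o=np.array([.5440,.2545,.0193]);a=np.array([.048,-.603,.796]);a/=np.linalg.norm(a)
s=robot.read_state();print(s['ee_pos'],s['joints'])
c=go(o+a*.15,-a,[1,.08,0])
T,S=robot.grab_frame('top'),robot.grab_frame('side')
ms=[]
for f,p in((T,(248,219)),(S,(283,288))):
    r=robot.silhouettes('whelk',f);print([(x['p'],x['point']) for x in r])
save(S,'s2.png')
E
```

```text
[0.22702386 0.58226949 0.1703203 ] [-1.24052273  0.41739615 -0.01031624  1.61361692  0.00471316  1.11071281
 -0.05301306]
t 1.25 tool-shift before turn [-0.454  -0.2719  0.0316] after turn [-0.3716  0.2899 -0.2427] rot [-20.8  33.2  61.8] n 8.515440092462608 gap 0.09432026975298906
[(0.79, [289.6, 284.5]), (0.75, [244.5, 220.6])]
[(0.85, [281.2, 289.8])]
```

View pics/s2.png

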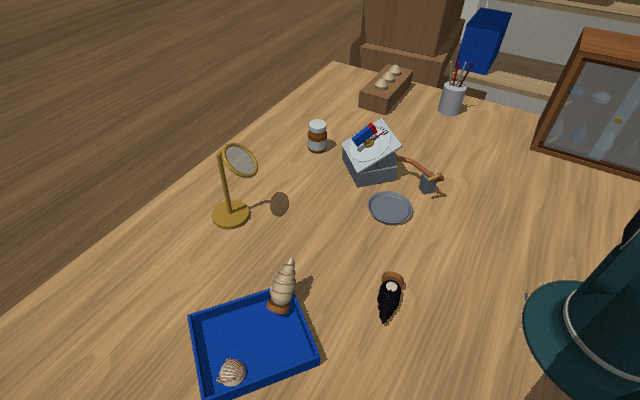

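The move was refused because every row needs all seven keys, so the picture shows the scene unchanged, with the whelk still at (283,288). I'll send it again with full rows.

>>> arm_command(
  targets=[
    {"dx":0,"dy":0,"dz":-0.035,"rx":0,"ry":0,"rz":0,"claw":-1},
    {"dx":-0.02,"dy":-0.01,"dz":-0.035,"rx":0,"ry":0,"rz":0,"claw":-1},
    {"dx":-0.035,"dy":-0.021,"dz":0,"rx":0,"ry":0,"rz":0,"claw":-1},
    {"dx":-0.035,"dy":-0.021,"dz":0,"rx":0,"ry":0,"rz":0,"claw":-1},
    {"dx":-0.035,"dy":-0.021,"dz":0,"rx":0,"ry":0,"rz":0,"claw":-1},
    {"dx":-0.035,"dy":-0.021,"dz":0,"rx":0,"ry":0,"rz":0,"claw":-1},
    {"dx":-0.035,"dy":-0.021,"dz":0,"rx":0,"ry":0,"rz":0,"claw":-1},
    {"dx":-0.035,"dy":-0.021,"dz":0,"rx":0,"ry":0,"rz":0,"claw":-1},
    {"dx":-0.035,"dy":-0.021,"dz":0,"rx":0,"ry":0,"rz":0,"claw":-1},
    {"dx":-0.035,"dy":-0.021,"dz":0,"rx":0,"ry":0,"rz":0,"claw":-1},
    {"dx":-0.035,"dy":-0.021,"dz":0,"rx":0,"ry":0,"rz":0,"claw":-1},
    {"dx":-0.035,"dy":-0.021,"dz":0,"rx":0,"ry":0,"rz":0,"claw":-1},
    {"dx":-0.035,"dy":-0.021,"dz":0,"rx":0,"ry":0,"rz":0,"claw":-1},
    {"dx":-0.035,"dy":-0.021,"dz":0,"rx":0,"ry":0,"rz":0,"claw":-1},
    {"dx":-0.014,"dy":-0.01,"dz":0,"rx":0,"ry":0,"rz":0,"claw":-1},
    {"dx":0,"dy":0,"dz":0,"rx":0,"ry":0,"rz":0,"claw":-1},
  ],
)

```text
time: 3.05
ee_pos: [0.5524, 0.1612, 0.2403]
tool_rot: [0.0, 0.187, 0.982, -0.0]
wrist_force: [-0.9, -0.5, -0.4]
finger_gap: 0.094
finger_force: 0.0
```

>>> arm_command(
  targets=[
    {"dx":0,"dy":0,"dz":0,"rx":-2.08,"ry":3.32,"rz":6.18,"claw":-1},
    {"dx":0,"dy":0,"dz":0,"rx":-2.08,"ry":3.32,"rz":6.18,"claw":-1},
    {"dx":0,"dy":0,"dz":0,"rx":-2.08,"ry":3.32,"rz":6.18,"claw":-1},
    {"dx":0,"dy":0,"dz":0,"rx":-2.08,"ry":3.32,"rz":6.18,"claw":-1},
    {"dx":0,"dy":0,"dz":0,"rx":-2.08,"ry":3.32,"rz":6.18,"claw":-1},
    {"dx":0,"dy":0,"dz":0,"rx":-2.08,"ry":3.32,"rz":6.18,"claw":-1},
    {"dx":0,"dy":0,"dz":0,"rx":-2.08,"ry":3.32,"rz":6.18,"claw":-1},
    {"dx":0,"dy":0,"dz":0,"rx":-2.08,"ry":3.32,"rz":6.18,"claw":-1},
    {"dx":0,"dy":0,"dz":0,"rx":-2.08,"ry":3.32,"rz":6.18,"claw":-1},
    {"dx":0,"dy":0,"dz":0,"rx":-2.08,"ry":3.32,"rz":6.18,"claw":-1},
    {"dx":0,"dy":0,"dz":0,"rx":0,"ry":0,"rz":0,"claw":-1},
    {"dx":0,"dy":0,"dz":0,"rx":0,"ry":0,"rz":0,"claw":-1},
  ],
)

```text
time: 4.25
ee_pos: [0.5509, 0.1647, 0.2405]
tool_rot: [-0.234, 0.642, 0.698, 0.216]
wrist_force: [-0.0, 1.4, 1.2]
finger_gap: 0.0941
finger_force: 0.0
```

```bash
python3 - <<'E'
from h import *
o=np.array([.5440,.2545,.0193]);a=np.array([.048,-.603,.796]);a/=np.linalg.norm(a)
s=robot.read_state();print(s['ee_pos'],s['joints'])
c=go(o+a*.15,-a,[1,.08,0])
S=robot.grab_frame('side')
save(S,'s3.png')
E
```

```text
[0.55088573 0.1647397  0.2405368 ] [-0.27462711  0.3449534   0.40138363  1.76490662 -0.79865955  1.316478
  0.51351846]
t 4.25 tool-shift before turn [-0.0621  0.0002  0.0807] after turn [-0.0622  0.0002  0.0806] rot [-0.1  0.1  0.2] n 0.02588979409631743 gap 0.09411627515428153
```

View pics/s3.png

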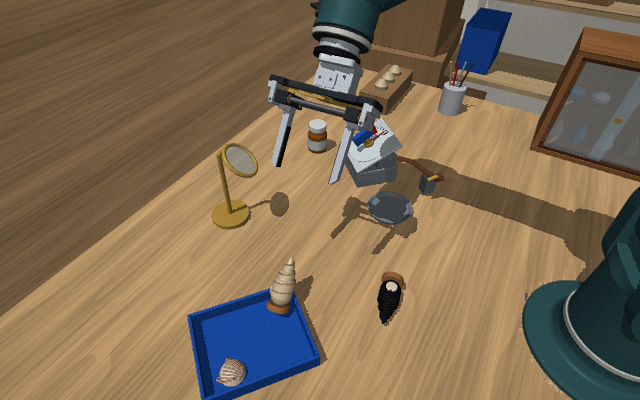

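The arm is at (330,60) in the picture, with the gripper tilted as planned and well clear of the magnifier. Now I approach along the shell axis.

>>> arm_command(
  targets=[
    {"dx":-0.02,"dy":0,"dz":0.025,"rx":0,"ry":0,"rz":0,"claw":-1},
    {"dx":-0.02,"dy":0,"dz":0.025,"rx":0,"ry":0,"rz":0,"claw":-1},
    {"dx":-0.022,"dy":0,"dz":0.03,"rx":0,"ry":0,"rz":0,"claw":-1},
    {"dx":0,"dy":0,"dz":0,"rx":0,"ry":0,"rz":0,"claw":-1},
    {"dx":0,"dy":0,"dz":0.025,"rx":0,"ry":0,"rz":0,"claw":-1},
    {"dx":0,"dy":0,"dz":0.025,"rx":0,"ry":0,"rz":0,"claw":-1},
    {"dx":0,"dy":0,"dz":0.025,"rx":0,"ry":0,"rz":0,"claw":-1},
    {"dx":0,"dy":0,"dz":0.02,"rx":0,"ry":0,"rz":0,"claw":-1},
    {"dx":0,"dy":0,"dz":0,"rx":0,"ry":0,"rz":0,"claw":-1},
    {"dx":0,"dy":0,"dz":0,"rx":0,"ry":0,"rz":0,"claw":-1},
  ],
)

```text
time: 5.3
ee_pos: [0.5475, 0.2204, 0.0652]
tool_rot: [-0.234, 0.642, 0.697, 0.217]
wrist_force: [0.5, 0.1, 0.1]
finger_gap: 0.0938
finger_force: 0.0
```

```bash
python3 - <<'E'
from h import *
o=np.array([.5440,.2545,.0193]);a=np.array([.048,-.603,.796]);a/=np.linalg.norm(a)
c=go(o+a*.034,-a,[1,.08,0])
S=robot.grab_frame('side');T=robot.grab_frame('top')
cv2.imwrite('pics/c4.png',np.hstack([cv2.resize(S['image'][180:340,210:370],(400,400)),cv2.resize(T['image'][160:260,200:300],(400,400))])[:,:,::-1])
E
```

```text
t 5.3 tool-shift before turn [-0.0005 -0.0008  0.0232] after turn [-0.0005 -0.0008  0.0232] rot [0.  0.  0.1] n 0.012293065754939476 gap 0.09379015893920828
```

View pics/c4.png

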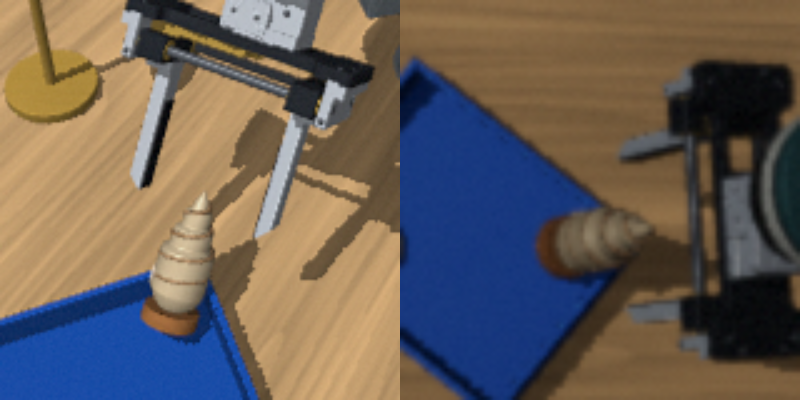

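Crop: the fingertips straddle the whelk laterally. They look close to spire level in the side view, so I'll check the numbers against the reported TCP.

```bash
python3 - <<'E'
from h import *
S=robot.grab_frame('side');T=robot.grab_frame('top')
s=robot.read_state();p=s['ee_pos'];y=Rq(s['tool_rot'])[:,1]
print('tcp px',proj(T,p),proj(S,p),[ (proj(T,p+k*y).round(),proj(S,p+k*y).round()) for k in(-.05,.05)])
print('tip tri', tri([T,S],[(255,199),(268,253)]),tri([T,S],[(257.5,237.5),(316,273)]))
print('mid tri', tri([T,S],[(256.5,218),(292,264)]))
print('spire',tri([T,S],[(263,217),(291,258)]),'foot c',tri([T,S],[(238,221),(279,307)]))
o=np.array([.5440,.2545,.0193]);a=np.array([.048,-.603,.796]);a/=np.linalg.norm(a);print(o+a*.106)
ms=[]
for f,pp in((T,(248,219)),(S,(283,288))):
    ms.append(min(robot.silhouettes('whelk',f),key=lambda r:np.hypot(*(np.array(r['point'])-pp)))['region'])
print([m.sum() for m in ms])
for t in(.65,.75): print(wfit([T,S],ms,o,t,-1.5))
E
```

```text
tcp px [251.46194399 219.10513935] [285.38343356 280.49723772] [(array([253., 238.]), array([309., 291.])), (array([250., 200.]), array([263., 271.]))]
tip tri [0.596011   0.20622841 0.10154263] [0.49602496 0.19774804 0.10098397]
mid tri [0.54615966 0.20151317 0.09700936]
spire [0.5530047  0.18704599 0.09319737] foot c [0.54132466 0.25867504 0.03281482]
[0.5490892  0.19056694 0.10369588]
[np.int64(372), np.int64(1056)]
(array([ 0.5453557 ,  0.25494074,  0.02114851,  0.66841749, -1.47561167]), array([ 0.05890116, -0.61693944,  0.7848034 ]), np.float64(0.19276395836149784))
(array([ 0.54465127,  0.25650945,  0.02212557,  0.73658253, -1.44004249]), array([ 0.08758517, -0.66602606,  0.7407686 ]), np.float64(0.23741569444472344))
```

```bash
python3 - <<'E'
from h import *
S=robot.grab_frame('side')
a=np.array([.048,-.603,.796]);p=np.array([.5509,.1647,.2405])
for k in(0,.02,.03,.035,.04):print(k,proj(S,p+a*k))
print('start top')
T=robot.grab_frame('top')
p=np.array([.227,.582,.17]);y=np.array([.364,.932,0])
for k in(0,.02,.04):print(k,[proj(T,p+[0,0,k]+j*y*.05).round(1) for j in(-1,1)])
print(robot.read_state()['ee_pos'])
E
```

```text
0 [297.84024561 195.26813666]
0.02 [301.09843859 183.76989527]
0.03 [302.7401813  177.97614577]
0.035 [303.56424288 175.06801264]
0.04 [304.3904423  172.15233498]
start top
0 [array([108.3, 357.7]), array([ 69.2, 341.8])]
0.02 [array([104.6, 359.6]), array([ 64.8, 343.4])]
0.04 [array([100.8, 361.6]), array([ 60.2, 345.1])]
[0.54694363 0.21999311 0.06385262]
```

>>> arm_command(
  targets=[
    {"dx":0,"dy":0,"dz":0,"rx":0,"ry":0,"rz":0,"claw":-0.3},
    {"dx":0,"dy":0,"dz":0,"rx":0,"ry":0,"rz":0,"claw":-0.3},
    {"dx":0,"dy":0,"dz":0,"rx":0,"ry":0,"rz":0,"claw":-0.3},
    {"dx":0,"dy":0,"dz":0,"rx":0,"ry":0,"rz":0,"claw":-0.3},
    {"dx":0,"dy":0,"dz":0,"rx":0,"ry":0,"rz":0,"claw":-0.3},
  ],
)

```text
time: 6.2
ee_pos: [0.5467, 0.2202, 0.0635]
tool_rot: [-0.234, 0.643, 0.696, 0.216]
wrist_force: [-0.3, 0.1, -0.4]
finger_gap: 0.0615
finger_force: 0.0
```

```bash
python3 - <<'E'
from h import *
S=robot.grab_frame('side');T=robot.grab_frame('top');print(robot.read_state()['finger_gap'])
cv2.imwrite('pics/c5.png',np.hstack([cv2.resize(S['image'][180:340,210:370],(400,400)),cv2.resize(T['image'][160:260,200:300],(400,400))])[:,:,::-1])
E
```

```text
0.061348088942786795
```

View pics/c5.png

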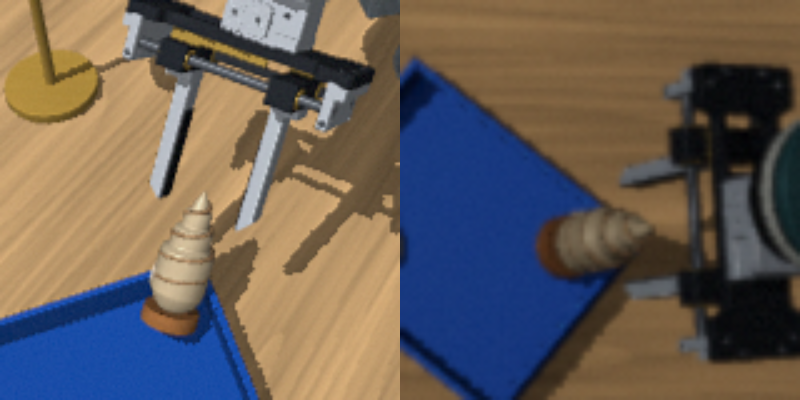

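The fingers are plain parallel ones, 61 mm apart. Their tips show near the spire, about 38 mm behind the reported TCP. I'll check where points along the fingers project before going deeper.

```bash
python3 - <<'E'
from h import *
S=robot.grab_frame('side');T=robot.grab_frame('top');s=robot.read_state();p=s['ee_pos'];R=Rq(s['tool_rot']);a=-R[:,2];y=R[:,1]
print('a',a,'y',y,'x',R[:,0])
for L in(0,.03,.04,.05,.08,.097,.12,.14):
    print(L,[np.r_[(proj(S,p+a*L+y*k)-[210,180])*2.5,(proj(T,p+a*L+y*k)-[200,160])*4+[400,0]].round() for k in(.031,-.031)])
# finger mask by brightness vs whelk: tri of tips seen in c5
q=lambda s,t:tri([S,T],[(210+s[0]/2.5,180+s[1]/2.5),(200+(t[0]-400)/4,160+t[1]/4)])
for nm,s1,t1 in(('L',(158,194),(622,176)),('R',(242,226),(630,288))):
    P=q(s1,t1);print(nm,P,'in tool',R.T@(P-p))
E
```

```text
a [ 0.04796993 -0.60291645  0.79636087] y [ 9.96870073e-01  7.90570626e-02 -1.94621050e-04] x [-0.06284061  0.79387766  0.60482173]
0 [array([154., 238., 603., 192.]), array([225., 269., 608., 284.])]
0.03 [array([164., 202., 626., 186.]), array([236., 232., 631., 281.])]
0.04 [array([167., 189., 633., 184.]), array([240., 220., 639., 279.])]
0.05 [array([171., 177., 641., 183.]), array([244., 207., 647., 278.])]
0.08 [array([181., 140., 666., 177.]), array([255., 170., 672., 274.])]
0.097 [array([187., 119., 680., 173.]), array([261., 148., 686., 272.])]
0.12 [array([195.,  90., 700., 169.]), array([270., 118., 706., 269.])]
0.14 [array([202.,  65., 718., 165.]), array([278.,  92., 724., 266.])]
L [0.58418012 0.20576265 0.09479494] in tool [ 0.00507955  0.03620327 -0.03544153]
R [0.51222624 0.19920282 0.09826715] in tool [ 0.00649354 -0.03604468 -0.03871007]
```

The tips, and the body with them, really sit about 37 mm behind the reported TCP along the tool axis. I'll apply that offset from here on, so I need about 55 mm more before closing.

>>> arm_command(
  targets=[
    {"dx":0,"dy":0,"dz":0,"rx":0,"ry":0,"rz":0,"claw":-0.6},
    {"dx":0,"dy":0,"dz":0.01,"rx":0,"ry":0,"rz":0,"claw":-0.6},
    {"dx":0,"dy":0,"dz":0.015,"rx":0,"ry":0,"rz":0,"claw":-0.6},
    {"dx":0,"dy":0,"dz":0.015,"rx":0,"ry":0,"rz":0,"claw":-0.6},
    {"dx":0,"dy":0,"dz":0.01,"rx":0,"ry":0,"rz":0,"claw":-0.6},
    {"dx":0,"dy":0,"dz":0.005,"rx":0,"ry":0,"rz":0,"claw":-0.6},
    {"dx":0,"dy":0,"dz":0,"rx":0,"ry":0,"rz":0,"claw":-0.6},
    {"dx":0,"dy":0,"dz":0,"rx":0,"ry":0,"rz":0,"claw":-0.6},
  ],
)

```text
time: 7.2
ee_pos: [0.5443, 0.2532, 0.0198]
tool_rot: [-0.234, 0.643, 0.696, 0.217]
wrist_force: [0.7, 0.6, -0.5]
finger_gap: 0.0751
finger_force: 0.0
```

```bash
python3 - <<'E'
from h import *
S=robot.grab_frame('side');T=robot.grab_frame('top');print(robot.read_state()['wrist_force'],robot.read_state()['ee_pos'])
cv2.imwrite('pics/c6.png',np.hstack([cv2.resize(S['image'][180:340,210:370],(400,400)),cv2.resize(T['image'][160:260,200:300],(400,400))])[:,:,::-1])
E
```

```text
[0.48905318 0.21268745 0.16267957] [0.54454033 0.253017   0.02010848]
```

View pics/c6.png

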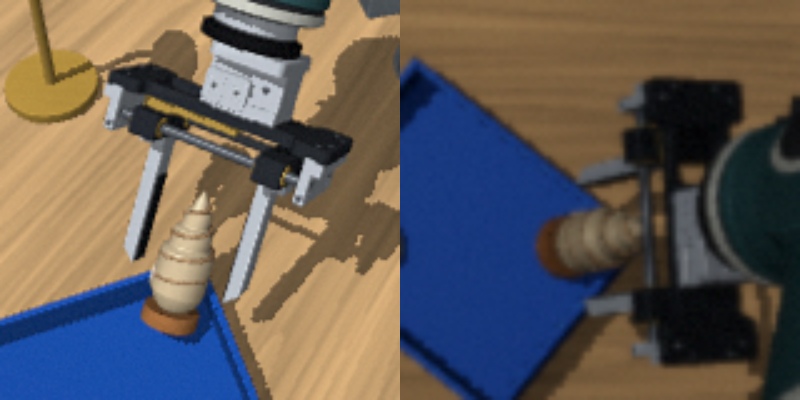

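The tips straddle the thick part of the shell, at (135,255) and (235,298) in the crop, and clear the rims. Closing now.

>>> arm_command(
  targets=[
    {"dx":0,"dy":0,"dz":0,"rx":0,"ry":0,"rz":0,"claw":0.2},
    {"dx":0,"dy":0,"dz":0,"rx":0,"ry":0,"rz":0,"claw":0.5},
    {"dx":0,"dy":0,"dz":0,"rx":0,"ry":0,"rz":0,"claw":1},
    {"dx":0,"dy":0,"dz":0,"rx":0,"ry":0,"rz":0,"claw":1},
    {"dx":0,"dy":0,"dz":0,"rx":0,"ry":0,"rz":0,"claw":1},
    {"dx":0,"dy":0,"dz":0,"rx":0,"ry":0,"rz":0,"claw":1},
    {"dx":0,"dy":0,"dz":0,"rx":0,"ry":0,"rz":0,"claw":1},
  ],
)

```text
time: 8.0
ee_pos: [0.5442, 0.2535, 0.0198]
tool_rot: [-0.234, 0.643, 0.696, 0.217]
wrist_force: [0.5, 1.4, 1.7]
finger_gap: 0.0416
finger_force: 30.0
```

>>> arm_command(
  targets=[
    {"dx":0.006,"dy":0,"dz":-0.008,"rx":0,"ry":0,"rz":0,"claw":1},
    {"dx":0.009,"dy":0,"dz":-0.012,"rx":0,"ry":0,"rz":0,"claw":1},
    {"dx":0.015,"dy":0,"dz":-0.02,"rx":0,"ry":0,"rz":0,"claw":1},
    {"dx":0.015,"dy":0,"dz":-0.02,"rx":0,"ry":0,"rz":0,"claw":1},
    {"dx":0.015,"dy":0,"dz":-0.02,"rx":0,"ry":0,"rz":0,"claw":1},
    {"dx":0.015,"dy":0,"dz":-0.02,"rx":0,"ry":0,"rz":0,"claw":1},
    {"dx":0.015,"dy":0,"dz":-0.02,"rx":0,"ry":0,"rz":0,"claw":1},
    {"dx":0.009,"dy":0,"dz":-0.012,"rx":0,"ry":0,"rz":0,"claw":1},
    {"dx":0.006,"dy":0,"dz":-0.008,"rx":0,"ry":0,"rz":0,"claw":1},
    {"dx":0,"dy":0,"dz":0,"rx":0,"ry":0,"rz":0,"claw":1},
  ],
)

```text
time: 9.0
ee_pos: [0.5445, 0.2524, 0.1958]
tool_rot: [-0.234, 0.643, 0.696, 0.217]
wrist_force: [0.4, -0.7, -2.0]
finger_gap: 0.0414
finger_force: 30.0
```

```bash
python3 - <<'E'
from h import *
T=robot.grab_frame('top');S=robot.grab_frame('side');s=robot.read_state();R=Rq(s['tool_rot'])
print(s['joints'],s['ee_pos'])
ms=[];fs=[]
for f in(T,S):
    r=robot.silhouettes('whelk',f);print([(round(x['p'],2),x['point'],int(x['region'].sum())) for x in r])
    k=[x for x in r if x['p']>.5 and np.hypot(*(np.array(x['point'])-((289,284) if f is T else (386,292))))>25]
    if k: ms.append(k[0]['region']);fs.append(f)
if fs: 
    x,a,c=wfit(fs,ms,s['ee_pos'],.65,-1.49);print('whelk',x,a,c,'tool axis',-R[:,2])
    print('o in tool',R.T@(x[:3]-s['ee_pos']))
go([.469,-.118,.22],[0,0,-1],[.66,-.75,0])
save(S,'s7.png')
E
```

```text
[-0.38586697  0.37666607  0.34607552  1.83180559 -0.87048626  1.1540807
  0.47135754] [0.54383558 0.25232874 0.19400928]
[(0.53, [281.9, 284.4], 301), (0.43, [419.3, 198.7], 247)]
[(0.71, [275.8, 225.9], 1286), (0.65, [387.1, 295.8], 920)]
whelk [ 0.55044234  0.25177586  0.18330524  0.97174378 -1.37670198] [ 0.15929217 -0.81036265  0.56386025] 0.12159329140461217 tool axis [ 0.04864725 -0.60269428  0.79648795]
o in tool [-0.00732391  0.00655276  0.00787102]
t 9.2 tool-shift before turn [-0.2735 -0.1038 -0.2405] after turn [-0.3007  0.2286 -0.0264] rot [-17.3 -34.4  51.2] n 7.460819928593041 gap 0.04149024392902887
```

View pics/s7.png

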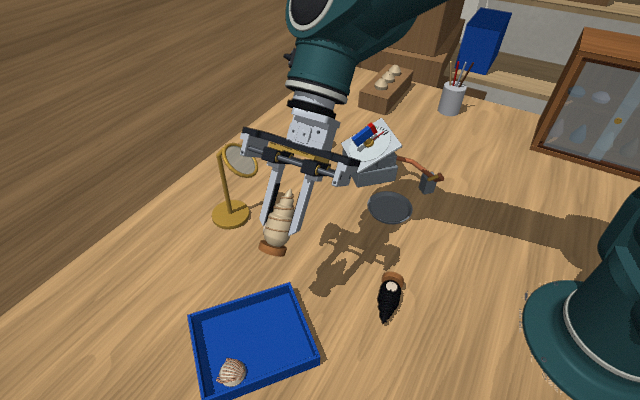

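The whelk is held, foot at (272,248) and spire at (290,192), and the tray now holds only the cockle. Next I turn it upright and carry it over the dish.

>>> arm_command(
  targets=[
    {"dx":0,"dy":0,"dz":0,"rx":-1.73,"ry":-3.44,"rz":5.12,"claw":1},
    {"dx":0,"dy":0,"dz":0,"rx":-1.73,"ry":-3.44,"rz":5.12,"claw":1},
    {"dx":0,"dy":0,"dz":0,"rx":-1.73,"ry":-3.44,"rz":5.12,"claw":1},
    {"dx":0,"dy":0,"dz":0,"rx":-1.73,"ry":-3.44,"rz":5.12,"claw":1},
    {"dx":0,"dy":0,"dz":0,"rx":-1.73,"ry":-3.44,"rz":5.12,"claw":1},
    {"dx":0,"dy":0,"dz":0,"rx":-1.73,"ry":-3.44,"rz":5.12,"claw":1},
    {"dx":0,"dy":0,"dz":0,"rx":-1.73,"ry":-3.44,"rz":5.12,"claw":1},
    {"dx":0,"dy":0,"dz":0,"rx":-1.73,"ry":-3.44,"rz":5.12,"claw":1},
    {"dx":0,"dy":0,"dz":0,"rx":-1.73,"ry":-3.44,"rz":5.12,"claw":1},
    {"dx":0,"dy":0,"dz":0,"rx":-1.73,"ry":-3.44,"rz":5.12,"claw":1},
    {"dx":0,"dy":0,"dz":0,"rx":0,"ry":0,"rz":0,"claw":1},
  ],
)

```text
time: 10.3
ee_pos: [0.5436, 0.2545, 0.1933]
tool_rot: [0.001, 0.935, 0.354, -0.001]
wrist_force: [-1.0, -0.7, -1.2]
finger_gap: 0.0412
finger_force: 30.0
```

>>> arm_command(
  targets=[
    {"dx":-0.015,"dy":0.011,"dz":-0.013,"rx":0,"ry":0,"rz":0,"claw":1},
    {"dx":-0.026,"dy":0.02,"dz":-0.013,"rx":0,"ry":0,"rz":0,"claw":1},
    {"dx":-0.026,"dy":0.02,"dz":0,"rx":0,"ry":0,"rz":0,"claw":1},
    {"dx":-0.026,"dy":0.02,"dz":0,"rx":0,"ry":0,"rz":0,"claw":1},
    {"dx":-0.026,"dy":0.02,"dz":0,"rx":0,"ry":0,"rz":0,"claw":1},
    {"dx":-0.026,"dy":0.02,"dz":0,"rx":0,"ry":0,"rz":0,"claw":1},
    {"dx":-0.026,"dy":0.02,"dz":0,"rx":0,"ry":0,"rz":0,"claw":1},
    {"dx":-0.026,"dy":0.02,"dz":0,"rx":0,"ry":0,"rz":0,"claw":1},
    {"dx":-0.026,"dy":0.02,"dz":0,"rx":0,"ry":0,"rz":0,"claw":1},
    {"dx":-0.026,"dy":0.02,"dz":0,"rx":0,"ry":0,"rz":0,"claw":1},
    {"dx":-0.026,"dy":0.02,"dz":0,"rx":0,"ry":0,"rz":0,"claw":1},
    {"dx":-0.026,"dy":0.018,"dz":0,"rx":0,"ry":0,"rz":0,"claw":1},
    {"dx":0,"dy":0,"dz":0,"rx":0,"ry":0,"rz":0,"claw":1},
    {"dx":0,"dy":0,"dz":0,"rx":0,"ry":0,"rz":0,"claw":1},
  ],
)

```text
time: 11.7
ee_pos: [0.4691, -0.1189, 0.2199]
tool_rot: [-0.001, 0.936, 0.353, 0.001]
wrist_force: [0.6, 0.6, -1.6]
finger_gap: 0.0414
finger_force: 30.0
```

```bash
cat > chk.py <<'E'
from h import *
S=robot.grab_frame('side');s=robot.read_state();R=Rq(s['tool_rot'])
print(s['joints'],s['ee_pos'],'toolz',R[:,2],'x',R[:,0])
r=[x for x in robot.silhouettes('whelk',S) if abs(x['point'][0]-387)>12 or abs(x['point'][1]-294)>12]
print([(round(x['p'],2),x['point'],int(x['region'].sum())) for x in r])
m=r[0]['region']
# tilt seen: fit tilt about tool x / y with origin free in image
def cost(p):
    a=-R[:,2]+R[:,0]*p[0];a/=np.linalg.norm(a);w=wmask(S,s['ee_pos']+R@[p[1],p[2],p[3]],a);return 1-(w&m).sum()/(w|m).sum()+abs(p[2])*5
S0=np.vstack([np.zeros(4)]+list(np.diag([.1,.008,.008,.008])))
q=minimize(cost,np.zeros(4),method='Nelder-Mead',options=dict(initial_simplex=S0,maxiter=300,fatol=1e-4));print('lean along tool x, off xyz',q.x.round(4),q.fun)
E
python3 - <<'E'
from chk import *
go([.469,-.118,.04],[0,0,-1],[.66,-.75,0])
save(S,'s8.png')
E
```

```text
[-0.57577948  0.14257279  0.84089851  1.91489094 -0.11950822  1.13312416
 -0.53661159] [ 0.46944316 -0.11805117  0.21993159] toolz [ 0.00141243  0.00180387 -0.99999738] x [0.74956913 0.66192223 0.00225274]
[(0.86, [402.6, 126.0], 598)]
lean along tool x, off xyz [0.0408 0.0017 0.     0.0093] 0.37447955917785786
t 11.8 tool-shift before turn [-1.0e-03 -1.0e-04  1.8e-01] after turn [-0.0006 -0.0002  0.18  ] rot [-0.  -0.1  0.1] n 0.019914671708886108 gap 0.04141379995374079
```

View pics/s8.png

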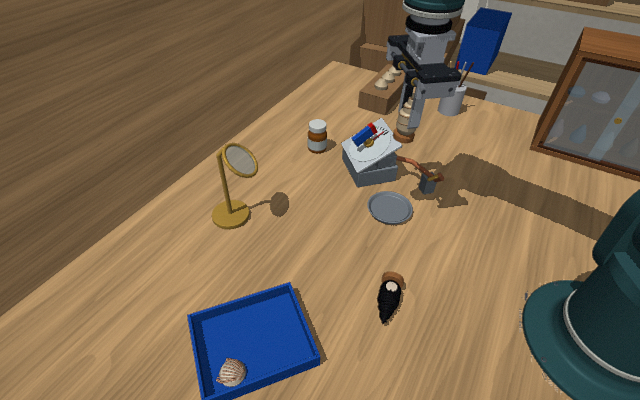

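The whelk hangs upright at (405,125) in the side picture and the dish is at (390,208). The tilt fit gives about 2°. I've now used all ten picture views, so from here I go by numbers. Lowering.

>>> arm_command(
  targets=[
    {"dx":0,"dy":0,"dz":0.02,"rx":0,"ry":0,"rz":0,"claw":1},
    {"dx":0,"dy":0,"dz":0.03,"rx":0,"ry":0,"rz":0,"claw":1},
    {"dx":0,"dy":0,"dz":0.03,"rx":0,"ry":0,"rz":0,"claw":1},
    {"dx":0,"dy":0,"dz":0.03,"rx":0,"ry":0,"rz":0,"claw":1},
    {"dx":0,"dy":0,"dz":0.03,"rx":0,"ry":0,"rz":0,"claw":1},
    {"dx":0,"dy":0,"dz":0.03,"rx":0,"ry":0,"rz":0,"claw":1},
    {"dx":0,"dy":0,"dz":0.015,"rx":0,"ry":0,"rz":0,"claw":1},
    {"dx":0,"dy":0,"dz":0,"rx":0,"ry":0,"rz":0,"claw":1},
    {"dx":0,"dy":0,"dz":0,"rx":0,"ry":0,"rz":0,"claw":1},
  ],
)

```text
time: 12.7
ee_pos: [0.4704, -0.1183, 0.0361]
tool_rot: [-0.0, 0.935, 0.353, 0.001]
wrist_force: [-0.2, -0.7, -0.1]
finger_gap: 0.0413
finger_force: 30.0
```

```bash
python3 - <<'E'
from chk import *
print(s['wrist_force'])
# lowest masked row vs predicted
ys,xs=np.where(m);w=wmask(S,s['ee_pos'],-R[:,2]);y2,x2=np.where(w);print('mask',xs.min(),xs.max(),ys.min(),ys.max(),'pred',x2.min(),x2.max(),y2.min(),y2.max(), 'px/10mm',proj(S,s['ee_pos'])-proj(S,s['ee_pos']+[0,0,.01]))
E
```

```text
[-0.39892163  0.43988177  0.70553056  2.08700478 -0.41791943  0.75278626
 -0.27782616] [ 0.47068574 -0.11832026  0.03647936] toolz [ 2.66255798e-03  7.52236078e-04 -9.99996172e-01] x [0.75011276 0.66130524 0.00249469]
[(0.62, [388.6, 193.8], 395), (0.46, [392.2, 211.0], 852)]
lean along tool x, off xyz [0.0394 0.0025 0.0002 0.0056] 0.39427441856316947
[ 0.42639125 -0.03741582 -1.16409728]
mask 380 399 169 206 pred 381 404 164 206 px/10mm [-0.62906069  2.98976862]
```

>>> arm_command(
  targets=[
    {"dx":0,"dy":0,"dz":0.01,"rx":0,"ry":0,"rz":0,"claw":1},
    {"dx":0,"dy":0,"dz":0.008,"rx":0,"ry":0,"rz":0,"claw":1},
    {"dx":0,"dy":0,"dz":0.003,"rx":0,"ry":0,"rz":0,"claw":1},
    {"dx":0,"dy":0,"dz":0,"rx":0,"ry":0,"rz":0,"claw":1},
  ],
)

```text
time: 13.2
ee_pos: [0.4695, -0.1184, 0.0138]
tool_rot: [-0.0, 0.936, 0.353, 0.0]
wrist_force: [-0.6, 0.0, -1.1]
finger_gap: 0.0413
finger_force: 30.0
```

>>> arm_command(
  targets=[
    {"dx":0,"dy":0,"dz":0.002,"rx":0,"ry":0,"rz":0,"claw":1},
    {"dx":0,"dy":0,"dz":0.002,"rx":0,"ry":0,"rz":0,"claw":1},
    {"dx":0,"dy":0,"dz":0,"rx":0,"ry":0,"rz":0,"claw":1},
  ],
)

```text
time: 13.5
ee_pos: [0.4698, -0.1183, 0.0102]
tool_rot: [-0.0, 0.936, 0.353, 0.001]
wrist_force: [0.5, 0.7, -0.6]
finger_gap: 0.0412
finger_force: 30.0
```

>>> arm_command(
  targets=[
    {"dx":0,"dy":0,"dz":0.002,"rx":0,"ry":0,"rz":0,"claw":1},
    {"dx":0,"dy":0,"dz":0,"rx":0,"ry":0,"rz":0,"claw":1},
  ],
)

```text
time: 13.7
ee_pos: [0.4706, -0.1182, 0.0088]
tool_rot: [-0.0, 0.935, 0.353, 0.001]
wrist_force: [-0.5, 1.9, 11.1]
finger_gap: 0.0418
finger_force: 30.0
```

Contact is at z ≈ 9 mm. One millimetre more to level the foot, then a slow release.

>>> arm_command(
  targets=[
    {"dx":0,"dy":0,"dz":0.001,"rx":0,"ry":0,"rz":0,"claw":1},
    {"dx":0,"dy":0,"dz":0,"rx":0,"ry":0,"rz":0,"claw":1},
  ],
)

```text
time: 13.9
ee_pos: [0.4711, -0.1179, 0.0082]
tool_rot: [-0.0, 0.935, 0.353, 0.002]
wrist_force: [-1.1, 4.3, 18.5]
finger_gap: 0.0416
finger_force: 30.0
```

>>> arm_command(
  targets=[
    {"dx":0,"dy":0,"dz":0,"rx":0,"ry":0,"rz":0,"claw":0.05},
    {"dx":0,"dy":0,"dz":0,"rx":0,"ry":0,"rz":0,"claw":-0.05},
    {"dx":0,"dy":0,"dz":0,"rx":0,"ry":0,"rz":0,"claw":-0.2},
    {"dx":0,"dy":0,"dz":0,"rx":0,"ry":0,"rz":0,"claw":-0.4},
    {"dx":0,"dy":0,"dz":0,"rx":0,"ry":0,"rz":0,"claw":-0.6},
    {"dx":0,"dy":0,"dz":0,"rx":0,"ry":0,"rz":0,"claw":-0.6},
    {"dx":0,"dy":0,"dz":0,"rx":0,"ry":0,"rz":0,"claw":-0.6},
    {"dx":0,"dy":0,"dz":0,"rx":0,"ry":0,"rz":0,"claw":-0.6},
  ],
)

```text
time: 14.7
ee_pos: [0.4699, -0.1183, 0.0073]
tool_rot: [-0.0, 0.936, 0.353, 0.001]
wrist_force: [-0.5, 0.3, -0.7]
finger_gap: 0.0753
finger_force: 0.0
```

```bash
python3 - <<'E'
from chk import *
print(s['wrist_force'],s['finger_gap'])
E
```

```text
[-0.36016116  0.49073057  0.66216758  2.1009293  -0.47014498  0.6966813
 -0.23514242] [ 0.46990016 -0.11831061  0.00734677] toolz [ 1.16229191e-03  7.23771643e-04 -9.99999063e-01] x [0.75039753 0.66098542 0.00135058]
[(0.58, [386.6, 196.6], 428)]
lean along tool x, off xyz [ 1.296e-01 -3.000e-04 -2.000e-04  1.000e-04] 0.29608015788927106
[0.16474843 0.15213667 0.06806422] 0.07535274908080478
```

Released. Going straight up, then checking the whelk and measuring the valve.

>>> arm_command(
  targets=[
    {"dx":0,"dy":0,"dz":-0.01,"rx":0,"ry":0,"rz":0,"claw":-0.6},
    {"dx":0,"dy":0,"dz":-0.02,"rx":0,"ry":0,"rz":0,"claw":-0.6},
    {"dx":0,"dy":0,"dz":-0.03,"rx":0,"ry":0,"rz":0,"claw":-0.6},
    {"dx":0,"dy":0,"dz":-0.04,"rx":0,"ry":0,"rz":0,"claw":-0.6},
    {"dx":0,"dy":0,"dz":-0.04,"rx":0,"ry":0,"rz":0,"claw":-0.6},
    {"dx":0,"dy":0,"dz":-0.04,"rx":0,"ry":0,"rz":0,"claw":-0.6},
    {"dx":0,"dy":0,"dz":-0.04,"rx":0,"ry":0,"rz":0,"claw":-0.6},
    {"dx":0,"dy":0,"dz":-0.02,"rx":0,"ry":0,"rz":0,"claw":-0.6},
    {"dx":0.03,"dy":0,"dz":0,"rx":0,"ry":0,"rz":0,"claw":-0.6},
    {"dx":0.04,"dy":0,"dz":0,"rx":0,"ry":0,"rz":0,"claw":-0.6},
    {"dx":0.04,"dy":0,"dz":0,"rx":0,"ry":0,"rz":0,"claw":-0.6},
    {"dx":0.04,"dy":0,"dz":0,"rx":0,"ry":0,"rz":0,"claw":-0.6},
    {"dx":0.04,"dy":0,"dz":0,"rx":0,"ry":0,"rz":0,"claw":-0.6},
    {"dx":0,"dy":0,"dz":0,"rx":0,"ry":0,"rz":0,"claw":-0.6},
    {"dx":0,"dy":0,"dz":0,"rx":0,"ry":0,"rz":0,"claw":-0.6},
  ],
)

```text
time: 16.3
ee_pos: [0.6121, 0.007, 0.2477]
tool_rot: [0.0, 0.935, 0.353, 0.0]
wrist_force: [-0.5, -0.3, 0.4]
finger_gap: 0.075
finger_force: 0.0
```

```bash
python3 - <<'E'
from h import *
fs=pickle.load(open('f0.pkl','rb'));T,S=fs['top'],fs['side']
# valve: red & blue blobs from the initial clear pictures
out={}
for n,f,(x0,x1,y0,y1) in(('T',T,(385,462,175,245)),('S',S,(338,446,115,195))):
    hsv=cv2.cvtColor(np.ascontiguousarray(f['image']),cv2.COLOR_RGB2HSV);b=np.zeros((400,640),bool);b[y0:y1,x0:x1]=1
    h,s,v=[hsv[...,i].astype(int) for i in range(3)]
    blue=b&(abs(h-112)<14)&(s>130);red=b&((h<6)|(h>172))&(s>140)&(v>60)
    green=b&(abs(h-65)<20)&(s>110)
    for c,m in(('blue',blue),('red',red),('green',green)):
        k,lab,st,ce=cv2.connectedComponentsWithStats(m.astype(np.uint8));o=[(st[i][4],ce[i].round(1).tolist(),st[i][:4].tolist()) for i in range(1,k) if st[i][4]>2];print(n,c,o)
    out[n]=(blue|red)
p={}
for n,f in(('T',robot.grab_frame('top')),('S',robot.grab_frame('side'))):
    r=robot.silhouettes('whelk',f);print(n,[(round(x['p'],2),x['point'],int(x['region'].sum())) for x in r])
    for x in r:
        if abs(x['point'][1]-(284 if n=='T' else 294))>15 and x['p']>.4: p.setdefault(n,(f,x['region']))
if len(p)==2:
    fs2=[p[k][0] for k in'TS'];ms=[p[k][1] for k in'TS']
    def cost(q):
        a=np.array([q[2],q[3],1]);return sum(1-(w&m).sum()/(w|m).sum() for w,m in((wmask(f,np.array([q[0],q[1],.006]),a),m) for f,m in zip(fs2,ms)))
    q0=np.array([.47,-.118,0,0]);q=minimize(cost,q0,method='Nelder-Mead',options=dict(initial_simplex=np.vstack([q0]+[q0+d for d in np.diag([.008,.008,.1,.1])]),maxiter=250));print('whelk xy, lean',q.x.round(4),q.fun)
print(robot.read_state()['ee_pos'],robot.read_state()['time'])
E
```

```text
T blue [(np.int32(124), [416.8, 198.5], [408, 192, 18, 15])]
T red [(np.int32(21), [427.4, 202.8], [425, 200, 6, 6])]
T green [(np.int32(11), [440.2, 202.5], [437, 202, 7, 2])]
S blue [(np.int32(214), [362.2, 135.6], [352, 126, 21, 20])]
S red [(np.int32(49), [372.3, 127.6], [368, 123, 9, 11]), (np.int32(13), [378.1, 135.2], [373, 132, 11, 8])]
S green []
T [(0.59, [373.0, 247.7], 237), (0.4, [274.7, 286.9], 103)]
S [(0.7, [387.4, 195.9], 494), (0.69, [387.1, 296.4], 932)]
whelk xy, lean [ 0.4715 -0.1192  0.0046  0.0814] 0.2430720188585741
[0.6117184  0.00623743 0.24824808] 16.5
```

The whelk stands in the dish at (0.471, −0.119). Next I fit the valve bar in the clear first pictures.

```bash
cat > valve.py <<'E'
from h import *
fs=pickle.load(open('f0.pkl','rb'));F=[fs['top'],fs['side']]
A=onz(F[0],(458.3,203.75),.125);B=onz(F[0],(424,238.75),.125);ys=A-B;ys/=np.linalg.norm(ys)
xs=np.cross(ys,[0,0,1]);n=np.array([0,0,np.cos(np.pi/6)])-xs*.5;up=np.cross(ys,n)
if up[2]<0: up=-up
print('ys',ys,'xs',xs,'n',n,'up',up)
def masks(f,box):
    hsv=cv2.cvtColor(np.ascontiguousarray(f['image']),cv2.COLOR_RGB2HSV);b=np.zeros((400,640),bool);x0,x1,y0,y1=box;b[y0:y1,x0:x1]=1
    h,s=hsv[...,0].astype(int),hsv[...,1].astype(int)
    m=b&(((abs(h-112)<16)&(s>110))|(((h<7)|(h>172))&(s>120)))
    k,lab,st,ce=cv2.connectedComponentsWithStats(m.astype(np.uint8));return lab==1+np.argmax(st[1:,4])
M=[masks(F[0],(400,434,188,208)),masks(F[1],(348,380,118,150))]
def bar(f,c,th,n,up):
    ub=up*np.cos(th)+np.cross(n,up)*np.sin(th);v=np.cross(n,ub)
    P=[proj(f,c+i*.032*ub+j*.007*v+k*n) for i in(-1,1) for j in(-1,1) for k in(-.018,.010)]
    m=np.zeros((400,640),np.uint8);cv2.fillConvexPoly(m,np.round(cv2.convexHull(np.float32(P))*16).astype(np.int32),1,shift=4);return m>0
def fit(F,M,c0,th0):
    cost=lambda p:sum(1-(w&m).sum()/(w|m).sum() for w,m in((bar(f,p[:3],p[3],n,up),m) for f,m in zip(F,M)))
    q0=np.r_[c0,th0];return minimize(cost,q0,method='Nelder-Mead',options=dict(initial_simplex=np.vstack([q0]+[q0+d for d in np.diag([.008,.008,.008,.2])]),maxiter=400))
E
python3 - <<'E'
from valve import *
for th in(.1,.3):
    q=fit(F,M,[.597,-.222,.122],th);print(q.x,q.fun,[int(m.sum()) for m in M])
c,th=q.x[:3],q.x[3];ub=up*np.cos(th)+np.cross(n,up)*np.sin(th)
tcp=c-n*(.014+.037)
print('bar dir',ub)
go(tcp+n*.13,-n,np.cross(n,ub));go(tcp,-n,np.cross(n,ub))
print(proj(F[0],c),proj(F[1],c))
E
```

```text
ys [ 0.7108297  -0.70336415  0.        ] xs [-0.70336415 -0.7108297   0.        ] n [0.35168208 0.35541485 0.8660254 ] up [-0.60913122 -0.61559658  0.5       ]
[ 0.59886286 -0.21952101  0.12197237  0.15588556] 0.5208855472013367 [176, 267]
[ 0.59896786 -0.21722441  0.12514701  0.13525573] 0.4985298336201951 [176, 267]
bar dir [-0.50771704 -0.7048185   0.49543344]
t 16.5 tool-shift before turn [-0.1178  0.1567  0.0545] after turn [-0.103   0.1355  0.1115] rot [  1.  -30.2 -11.5] n 3.75788485835244 gap 0.07508775235334009
t 16.5 tool-shift before turn [-0.1828  0.1612  0.1669] after turn [-0.103   0.1355  0.2415] rot [  1.  -30.2 -11.5] n 3.75788485835244 gap 0.07508775235334009
[419.52735717 199.18293123] [363.52400594 132.61241424]
```

```bash
python3 - <<'E'
from valve import *
for c in([.599,-.2195,.122],[.599,-.2172,.1251],[.597,-.2218,.121]):
    c=np.array(c);d=c-.04*n
    def ang(f,px):
        e,r=ray(f,px);P=e+r*((d-e)@n)/(r@n)-d;return round(float(np.degrees(np.arctan2(P@np.cross(n,up),P@up))),1),round(float(np.linalg.norm(P)),3)
    print('hub px',proj(F[0],d),proj(F[1],d),'green',ang(F[0],(440.2,202.5)),'needle tip T',ang(F[0],(340+281/2.857,160+157/2.857)),'S needle c',ang(F[1],(378.1,135.2)),'S needle tip',ang(F[1],(384,132.3)))
# panel corners: triangulated (c1 crop readings)
t=lambda a:(340+a[0]/2.857,160+a[1]/2.857);s=lambda a:(340+(a[0]-400)/4,110+a[1]/4)
C=[tri(F,[t(a),s(b)]) for a,b in(((233,50),(410,130)),((338,125),(566,35)),((240,225),(648,145)),((140,150),(470,248)))]
print(np.round(C,4))
C2=[tri(F,[t(a),s(b)]) for a,b in(((233,50),(566,35)),((338,125),(648,145)),((240,225),(470,248)),((140,150),(410,130)))];print(np.round(C2,4))
C2=[tri(F,[t(a),s(b)]) for a,b in(((233,50),(410,130)),((338,125),(566,35)),((240,225),(648,145)),((140,150),(470,248)))]
E
```

```text
ys [ 0.7108297  -0.70336415  0.        ] xs [-0.70336415 -0.7108297   0.        ] n [0.35168208 0.35541485 0.8660254 ] up [-0.60913122 -0.61559658  0.5       ]
hub px [422.57860564 206.14724955] [369.62911078 143.23840794] green (52.1, 0.046) needle tip T (8.0, 0.05) S needle c (18.0, 0.031) S needle tip (8.9, 0.046)
hub px [421.98310308 206.0211776 ] [369.39273974 142.71086201] green (51.2, 0.048) needle tip T (8.6, 0.051) S needle c (14.0, 0.03) S needle tip (6.2, 0.046)
hub px [423.36361092 206.94552156] [370.65122    143.34392445] green (55.7, 0.045) needle tip T (9.1, 0.047) S needle c (23.6, 0.03) S needle tip (12.3, 0.045)
[[ 0.6663 -0.2394  0.0557]
 [ 0.5911 -0.3209  0.1124]
 [ 0.4982 -0.2304  0.113 ]
 [ 0.5725 -0.1487  0.0552]]
[[ 0.605  -0.2225  0.1729]
 [ 0.5667 -0.3586  0.0156]
 [ 0.5505 -0.2324  0.0038]
 [ 0.5839 -0.1231  0.1555]]
```

The panel corners triangulate consistently: 130 mm width, 50° mark measured at about 51°. The valve is about 9° open now. Next I tilt to the valve axis and go above it.

>>> arm_command(
  targets=[
    {"dx":0,"dy":0,"dz":0,"rx":0.2,"ry":-6.04,"rz":-2.3,"claw":-0.6},
    {"dx":0,"dy":0,"dz":0,"rx":0.2,"ry":-6.04,"rz":-2.3,"claw":-0.6},
    {"dx":0,"dy":0,"dz":0,"rx":0.2,"ry":-6.04,"rz":-2.3,"claw":-0.6},
    {"dx":0,"dy":0,"dz":0,"rx":0.2,"ry":-6.04,"rz":-2.3,"claw":-0.6},
    {"dx":0,"dy":0,"dz":0,"rx":0.2,"ry":-6.04,"rz":-2.3,"claw":-0.6},
    {"dx":-0.02,"dy":0.027,"dz":0.022,"rx":0,"ry":0,"rz":0,"claw":-0.6},
    {"dx":-0.02,"dy":0.027,"dz":0.022,"rx":0,"ry":0,"rz":0,"claw":-0.6},
    {"dx":-0.02,"dy":0.027,"dz":0.022,"rx":0,"ry":0,"rz":0,"claw":-0.6},
    {"dx":-0.02,"dy":0.027,"dz":0.022,"rx":0,"ry":0,"rz":0,"claw":-0.6},
    {"dx":-0.022,"dy":0.027,"dz":0.022,"rx":0,"ry":0,"rz":0,"claw":-0.6},
    {"dx":0,"dy":0,"dz":0,"rx":0,"ry":0,"rz":0,"claw":-0.6},
    {"dx":0,"dy":0,"dz":0,"rx":0,"ry":0,"rz":0,"claw":-0.6},
  ],
)

```text
time: 17.7
ee_pos: [0.6275, -0.1881, 0.1944]
tool_rot: [0.084, 0.864, 0.431, -0.246]
wrist_force: [0.5, 0.8, 0.1]
finger_gap: 0.0753
finger_force: 0.0
```

```bash
python3 - <<'E'
from valve import *
c=np.array([.598,-.2195,.121]);th=.15;ub=up*np.cos(th)+np.cross(n,up)*np.sin(th)
s=robot.read_state();print(s['joints'],s['ee_pos'])
go(c-n*.051,-n,np.cross(n,ub))
S=robot.grab_frame('side');R=Rq(s['tool_rot']);p=s['ee_pos']
print('pred tips px',[proj(S,p-R[:,2]*.037+R[:,1]*k).round(1) for k in(-.0375,.0375)])
i=S['image'].astype(int);print()
E
```

```text
ys [ 0.7108297  -0.70336415  0.        ] xs [-0.70336415 -0.7108297   0.        ] n [0.35168208 0.35541485 0.8660254 ] up [-0.60913122 -0.61559658  0.5       ]
[-0.37661992  0.79961377  0.7510739   1.25741019 -0.0579765   1.51836263
 -0.36162006] [ 0.62750317 -0.18805732  0.19435593]
t 17.7 tool-shift before turn [-0.0006  0.0011  0.1361] after turn [-0.0008  0.001   0.1361] rot [-0.   0.1 -0.9] n 0.10442296856409107 gap 0.07531729433917746
pred tips px [array([350.8, 106.6]), array([337.3,  93.1])]
```

>>> arm_command(
  targets=[
    {"dx":0,"dy":0.001,"dz":0.03,"rx":0,"ry":0,"rz":-0.9,"claw":-0.6},
    {"dx":0,"dy":0,"dz":0.03,"rx":0,"ry":0,"rz":0,"claw":-0.6},
    {"dx":0,"dy":0,"dz":0.03,"rx":0,"ry":0,"rz":0,"claw":-0.6},
    {"dx":0,"dy":0,"dz":0.02,"rx":0,"ry":0,"rz":0,"claw":-0.6},
    {"dx":0,"dy":0,"dz":0.015,"rx":0,"ry":0,"rz":0,"claw":-0.6},
    {"dx":0,"dy":0,"dz":0.01,"rx":0,"ry":0,"rz":0,"claw":-0.6},
    {"dx":0,"dy":0,"dz":0,"rx":0,"ry":0,"rz":0,"claw":-0.6},
    {"dx":0,"dy":0,"dz":0,"rx":0,"ry":0,"rz":0,"claw":-0.6},
  ],
)

```text
time: 18.55
ee_pos: [0.5822, -0.2352, 0.0777]
tool_rot: [0.082, 0.86, 0.439, -0.246]
wrist_force: [0.0, -0.5, -0.1]
finger_gap: 0.0754
finger_force: 0.0
```

>>> arm_command(
  targets=[
    {"dx":0,"dy":0,"dz":0,"rx":0,"ry":0,"rz":0,"claw":0},
    {"dx":0,"dy":0,"dz":0,"rx":0,"ry":0,"rz":0,"claw":0.3},
    {"dx":0,"dy":0,"dz":0,"rx":0,"ry":0,"rz":0,"claw":0.5},
    {"dx":0,"dy":0,"dz":0,"rx":0,"ry":0,"rz":0,"claw":0.6},
    {"dx":0,"dy":0,"dz":0,"rx":0,"ry":0,"rz":0,"claw":1},
    {"dx":0,"dy":0,"dz":0,"rx":0,"ry":0,"rz":0,"claw":1},
    {"dx":0,"dy":0,"dz":0,"rx":0,"ry":0,"rz":0,"claw":1},
  ],
)

```text
time: 19.25
ee_pos: [0.5814, -0.2356, 0.0771]
tool_rot: [0.082, 0.86, 0.439, -0.246]
wrist_force: [0.4, 0.0, 1.2]
finger_gap: 0.0225
finger_force: 0.0
```

```bash
cat > vs.py <<'E'
from valve import *
s=robot.read_state();R=Rq(s['tool_rot'])
xb=R[:,0]; xb=xb if xb@up>0 else -xb
print('tool angle',np.degrees(np.arctan2(xb@np.cross(n,up),xb@up)),'tilt off',np.degrees(np.arccos(-R[:,2]@n)),s['ee_pos'],s['joints'],s['wrist_force'],s['wrist_torque'],s['finger_gap'])
E
python3 vs.py
```

```text
ys [ 0.7108297  -0.70336415  0.        ] xs [-0.70336415 -0.7108297   0.        ] n [0.35168208 0.35541485 0.8660254 ] up [-0.60913122 -0.61559658  0.5       ]
tool angle 8.728391811356861 tilt off 0.10208925810909499 [ 0.58140995 -0.23562647  0.07710162] [-0.34150262  0.84843413  0.72338487  1.47337282 -0.07222941  1.24820275
 -0.33267106] [0.39147928 0.04543795 1.17566889] [ 0.28707658 -0.21257001  0.02426616] 0.022486650524313444
```

Still closing, so I'll give it more time.

>>> arm_command(
  targets=[
    {"dx":0,"dy":0,"dz":0,"rx":0,"ry":0,"rz":0,"claw":1},
    {"dx":0,"dy":0,"dz":0,"rx":0,"ry":0,"rz":0,"claw":1},
    {"dx":0,"dy":0,"dz":0,"rx":0,"ry":0,"rz":0,"claw":1},
    {"dx":0,"dy":0,"dz":0,"rx":0,"ry":0,"rz":0,"claw":1},
  ],
)

```text
time: 19.65
ee_pos: [0.5809, -0.235, 0.0772]
tool_rot: [0.081, 0.86, 0.439, -0.247]
wrist_force: [-3.9, 5.3, 5.7]
finger_gap: 0.0135
finger_force: 46.3
```

```bash
python3 vs.py
```

```text
ys [ 0.7108297  -0.70336415  0.        ] xs [-0.70336415 -0.7108297   0.        ] n [0.35168208 0.35541485 0.8660254 ] up [-0.60913122 -0.61559658  0.5       ]
tool angle 8.750842574317465 tilt off 0.10840572259791625 [ 0.58091135 -0.23502097  0.07716743] [-0.34183355  0.84809442  0.72307776  1.47372687 -0.07243894  1.24957745
 -0.33268076] [-3.9357313   5.34063201  5.66302241] [ 0.7990458   1.07452698 -0.75079361] 0.013532030382571022
```

>>> arm_command(
  targets=[
    {"dx":0,"dy":0,"dz":0,"rx":0,"ry":0,"rz":-4.2,"claw":1},
    {"dx":0,"dy":0,"dz":0,"rx":0,"ry":0,"rz":-4.2,"claw":1},
    {"dx":0,"dy":0,"dz":0,"rx":0,"ry":0,"rz":-4.2,"claw":1},
    {"dx":0,"dy":0,"dz":0,"rx":0,"ry":0,"rz":-4.2,"claw":1},
    {"dx":0,"dy":0,"dz":0,"rx":0,"ry":0,"rz":-4.2,"claw":1},
    {"dx":0,"dy":0,"dz":0,"rx":0,"ry":0,"rz":-4.2,"claw":1},
    {"dx":0,"dy":0,"dz":0,"rx":0,"ry":0,"rz":-4.2,"claw":1},
    {"dx":0,"dy":0,"dz":0,"rx":0,"ry":0,"rz":-4.2,"claw":1},
    {"dx":0,"dy":0,"dz":0,"rx":0,"ry":0,"rz":-4.2,"claw":1},
    {"dx":0,"dy":0,"dz":0,"rx":0,"ry":0,"rz":-4.2,"claw":1},
    {"dx":0,"dy":0,"dz":0,"rx":0,"ry":0,"rz":0,"claw":1},
    {"dx":0,"dy":0,"dz":0,"rx":0,"ry":0,"rz":0,"claw":1},
    {"dx":0,"dy":0,"dz":0,"rx":0,"ry":0,"rz":0,"claw":1},
  ],
)

```text
time: 20.95
ee_pos: [0.5799, -0.2347, 0.0774]
tool_rot: [-0.014, 0.646, 0.718, -0.26]
wrist_force: [-12.1, 10.7, 13.0]
finger_gap: 0.0141
finger_force: 46.4
```

```bash
python3 vs.py
```

```text
ys [ 0.7108297  -0.70336415  0.        ] xs [-0.70336415 -0.7108297   0.        ] n [0.35168208 0.35541485 0.8660254 ] up [-0.60913122 -0.61559658  0.5       ]
tool angle 50.750960372080556 tilt off 0.22177877235118765 [ 0.57988583 -0.23474222  0.07741855] [-0.23770499  0.79008317  0.5384648   1.47039837  0.06793665  1.25688244
  0.29160591] [-12.1380529   10.69626237  13.04492816] [ 1.04357297  3.04816633 -1.64750584] 0.014092566659775076
```

Tool angle is 50.8°. Opening symmetrically, backing off along the axis and withdrawing so the cameras see the dial.

>>> arm_command(
  targets=[
    {"dx":0,"dy":0,"dz":0,"rx":0,"ry":0,"rz":0,"claw":0.5},
    {"dx":0,"dy":0,"dz":0,"rx":0,"ry":0,"rz":0,"claw":0.2},
    {"dx":0,"dy":0,"dz":0,"rx":0,"ry":0,"rz":0,"claw":-0.1},
    {"dx":0,"dy":0,"dz":0,"rx":0,"ry":0,"rz":0,"claw":-0.4},
    {"dx":0,"dy":0,"dz":0,"rx":0,"ry":0,"rz":0,"claw":-0.4},
    {"dx":0,"dy":0,"dz":0,"rx":0,"ry":0,"rz":0,"claw":-0.4},
    {"dx":0,"dy":0,"dz":0,"rx":0,"ry":0,"rz":0,"claw":-0.4},
    {"dx":0,"dy":0,"dz":-0.015,"rx":0,"ry":0,"rz":0,"claw":-0.4},
    {"dx":0,"dy":0,"dz":-0.025,"rx":0,"ry":0,"rz":0,"claw":-0.4},
    {"dx":0,"dy":0,"dz":-0.03,"rx":0,"ry":0,"rz":0,"claw":-0.4},
    {"dx":0,"dy":0,"dz":-0.03,"rx":0,"ry":0,"rz":0,"claw":-0.4},
    {"dx":0,"dy":0,"dz":-0.03,"rx":0,"ry":0,"rz":0,"claw":-0.4},
    {"dx":0,"dy":0,"dz":-0.03,"rx":0,"ry":0,"rz":0,"claw":-0.4},
    {"dx":0,"dy":0,"dz":0,"rx":0,"ry":0,"rz":0,"claw":-0.4},
  ],
)

```text
time: 22.35
ee_pos: [0.6405, -0.1767, 0.2195]
tool_rot: [-0.01, 0.646, 0.719, -0.257]
wrist_force: [-0.3, -0.9, -0.4]
finger_gap: 0.0659
finger_force: 0.0
```

```bash
cat > fin.py <<'E'
from vs import *
G=[robot.grab_frame('top'),robot.grab_frame('side')]
c=np.array([.598,-.2195,.121]);d=c-.04*n
def ang(f,px,h):
    e,r=ray(f,px);d=c+(h-.04)*n;P=e+r*((d-e)@n)/(r@n)-d;return np.degrees(np.arctan2(P@np.cross(n,up),P@up)).round(1),np.linalg.norm(P).round(3)
for nm,f,(x0,x1,y0,y1) in(('T',G[0],(385,462,175,245)),('S',G[1],(338,446,115,195))):
    hsv=cv2.cvtColor(np.ascontiguousarray(f['image']),cv2.COLOR_RGB2HSV);b=np.zeros((400,640),bool);b[y0:y1,x0:x1]=1
    h,sa,v=[hsv[...,i].astype(int) for i in range(3)]
    for cn,m,hh in(('blue',b&(abs(h-112)<14)&(sa>130),.045),('red',b&((h<6)|(h>172))&(sa>140)&(v>60),.045)):
        k,lab,st,ce=cv2.connectedComponentsWithStats(m.astype(np.uint8))
        print(nm,cn,[(int(st[i][4]),ce[i].round(1).tolist(),'bar-height',ang(f,ce[i],hh),'panel',ang(f,ce[i],0)) for i in range(1,k) if st[i][4]>4])
for nm,f in zip('TS',G):
    for q in('whelk','dish'): print(nm,q,[(round(x['p'],2),x['point'],int(x['region'].sum())) for x in robot.silhouettes(q,f)[:2]])
print(robot.read_state()['time'])
E
python3 fin.py
```

```text
ys [ 0.7108297  -0.70336415  0.        ] xs [-0.70336415 -0.7108297   0.        ] n [0.35168208 0.35541485 0.8660254 ] up [-0.60913122 -0.61559658  0.5       ]
tool angle 50.75162065928491 tilt off 0.34748265472064366 [ 0.64051771 -0.17670072  0.21953475] [-0.28197012  0.74545058  0.55092758  1.19109432  0.06900553  1.58111527
  0.29481891] [-0.27905597 -0.91065311 -0.37038402] [ 0.20156365 -0.25615667 -0.02645763] 0.06586023596767612
T blue [(168, [417.1, 200.6], 'bar-height', (np.float64(-103.7), np.float64(0.008)), 'panel', (np.float64(170.1), np.float64(0.024)))]
T red []
S blue [(189, [363.3, 136.3], 'bar-height', (np.float64(-111.6), np.float64(0.014)), 'panel', (np.float64(96.8), np.float64(0.039)))]
S red [(32, [367.5, 125.0], 'bar-height', (np.float64(40.7), np.float64(0.024)), 'panel', (np.float64(73.5), np.float64(0.073))), (9, [371.9, 133.0], 'bar-height', (np.float64(-48.6), np.float64(0.026)), 'panel', (np.float64(59.3), np.float64(0.037)))]
T whelk [(0.75, [375.3, 247.2], 205), (0.6, [270.4, 286.4], 48)]
T dish [(0.67, [382.8, 258.2], 830)]
S whelk [(0.78, [387.7, 198.4], 568), (0.77, [387.4, 291.7], 883)]
S dish [(0.95, [388.6, 214.8], 814), (0.43, [363.2, 135.6], 294)]
22.65
```

```bash
python3 -c "
from h import *
R=Rq(robot.read_state()['tool_rot']);print(R.T@[-.05,.25,.08])"
```

```text
[ 0.2162668  -0.06950294 -0.14070542]
```

>>> arm_command(
  targets=[
    {"dx":0.027,"dy":-0.009,"dz":-0.018,"rx":0,"ry":0,"rz":0,"claw":-0.4},
    {"dx":0.027,"dy":-0.009,"dz":-0.018,"rx":0,"ry":0,"rz":0,"claw":-0.4},
    {"dx":0.027,"dy":-0.009,"dz":-0.018,"rx":0,"ry":0,"rz":0,"claw":-0.4},
    {"dx":0.027,"dy":-0.009,"dz":-0.018,"rx":0,"ry":0,"rz":0,"claw":-0.4},
    {"dx":0.027,"dy":-0.009,"dz":-0.018,"rx":0,"ry":0,"rz":0,"claw":-0.4},
    {"dx":0.027,"dy":-0.009,"dz":-0.018,"rx":0,"ry":0,"rz":0,"claw":-0.4},
    {"dx":0.027,"dy":-0.009,"dz":-0.018,"rx":0,"ry":0,"rz":0,"claw":-0.4},
    {"dx":0.027,"dy":-0.009,"dz":-0.018,"rx":0,"ry":0,"rz":0,"claw":-0.4},
    {"dx":0,"dy":0,"dz":0,"rx":0,"ry":0,"rz":0,"claw":-0.4},
    {"dx":0,"dy":0,"dz":0,"rx":0,"ry":0,"rz":0,"claw":-0.4},
  ],
)

```text
time: 23.65
ee_pos: [0.5863, 0.0724, 0.2991]
tool_rot: [-0.012, 0.646, 0.718, -0.259]
wrist_force: [0.5, 0.0, -0.9]
finger_gap: 0.066
finger_force: 0.0
```

```bash
cat >> fin.py <<'E'
M2=[masks(G[0],(400,436,182,212)),masks(G[1],(348,380,114,150))]
for t in(.6,.9,1.1):
    cost=lambda p:sum(1-(w&m).sum()/(w|m).sum() for w,m in((bar(f,c+p[:3],p[3],n,up),m) for f,m in zip(G,M2)))
    q0=np.array([0,0,0,t]);q=minimize(cost,q0,method='Nelder-Mead',options=dict(initial_simplex=np.vstack([q0]+[q0+e for e in np.diag([.005,.005,.005,.2])]),maxiter=300));print('bar fit',q.x.round(3),q.fun)
E
python3 fin.py
```

```text
ys [ 0.7108297  -0.70336415  0.        ] xs [-0.70336415 -0.7108297   0.        ] n [0.35168208 0.35541485 0.8660254 ] up [-0.60913122 -0.61559658  0.5       ]
tool angle 50.76394513444959 tilt off 0.1290215452266454 [0.58627241 0.07242912 0.29910083] [-0.60959157  0.63995719  0.5169398   1.17169806  0.02037088  1.81896803
 -0.00985316] [ 0.51148267  0.02050381 -0.9215185 ] [ 0.25514851 -0.24582238  0.05028461] 0.06596226694223044
T blue [(165, [417.3, 200.5], 'bar-height', (np.float64(-103.0), np.float64(0.008)), 'panel', (np.float64(169.2), np.float64(0.024)))]
T red [(23, [429.3, 196.4], 'bar-height', (np.float64(54.9), np.float64(0.025)), 'panel', (np.float64(101.4), np.float64(0.034)))]
S blue [(188, [363.3, 136.1], 'bar-height', (np.float64(-112.0), np.float64(0.013)), 'panel', (np.float64(96.4), np.float64(0.04)))]
S red [(34, [367.4, 124.8], 'bar-height', (np.float64(42.5), np.float64(0.025)), 'panel', (np.float64(73.7), np.float64(0.074))), (8, [372.1, 132.5], 'bar-height', (np.float64(-45.0), np.float64(0.026)), 'panel', (np.float64(58.7), np.float64(0.039)))]
T whelk [(0.8, [286.7, 284.3], 455), (0.51, [374.6, 249.7], 228)]
T dish [(0.77, [374.5, 260.1], 983), (0.25, [309.0, 136.8], 763)]
S whelk [(0.67, [387.2, 294.6], 893), (0.57, [386.3, 196.7], 581)]
S dish [(0.94, [398.0, 211.1], 833)]
23.95
bar fit [-0.    -0.    -0.001  0.853] 0.4575111357289575
bar fit [-0.002  0.001  0.003  0.891] 0.44740042566129523
bar fit [-0.001  0.003  0.003  0.949] 0.48476142318654036
```

All estimates agree on about 51° (tool angle 50.8°, bar fit 0.89 rad, bias-corrected needle about 51°). The whelk still stands in the dish and nothing touches, so I'm handing in.

```bash
python3 -c "
from workcell import robot
print(robot.hand_in())"
```

```text
the job is handed in; nothing more can be done
None
```

The job is handed in: by my measurements the whelk stands upright near the centre of the dish and the stopcock is at about 51° open, with the arm clear of everything, but the judge's verdict was not shown.

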